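# Wedge the rocking display chest

### The job

The wooden display chest on the shop counter rocks because one of its feet is short. Without gripping or lifting anything, push the wooden wedge along the counter, thin end first, under the short foot until it is snug and the chest no longer rocks but still sits level, then press down firmly with the fingertips on top of that corner to prove that it stays still, and draw the hand clear. Do not shove the chest about or disturb the mug, bell and jar beside it.

Things in the scene. Friction and masses are not known exactly. Their poses are not given: they have to be found in the camera images.
- chest: Low wooden chest, loose, about 2 kg, 200 (x) x 260 (y) mm; lid overhangs 5 mm, its flat top 92 mm up; underside 35 mm up; ship's wheel on its +x face. Origin: counter level under its centre. Round feet 24 mm wide at x +-80, y +-110 mm, the one at +80, +110 short. It stands level on the other three; about 2 N on the short-footed corner tips it.
- foot_ball (a point): Centre of the ball end (radius 12 mm) of the short foot. The gap below the foot, 7 to 12 mm, differs each time; it is this point's height less 12 mm, but the reading is not exact. The foot is fixed in the chest.
- corner (a point): Point on the flat top of the chest's lid straight above the short foot, 92 mm above the counter: the place to press. It is 25 mm in from both lid edges.
- wedge: Pale wooden wedge, loose, 180 g, 160 (x) x 90 (y) mm, flat below; top slopes evenly from 3 mm thick at x +80 to 26 mm at x -80 (the upright thick end). Origin: centre of underside. Lies on the chest's +y side, thin end towards the short foot, 25 to 65 mm short of it, not quite in line. Sliding alone resists about 1 to 2 N, 5 N or more once it bears on the foot.
- ramp (a point): Middle of the wedge's sloping top, 14.7 mm above its underside; z is square to the slope, x runs down it towards the thin end. The foot just touches the wedge when the foot ball's centre is 12 mm from the slope along this z.
- mug: Blue ceramic mug, 76 mm wide, 85 mm tall, loose bystander. Origin: centre of its underside.
- bell: Brass hand bell, 68 mm wide, 80 mm tall, loose bystander. Origin: centre of its underside.
- jar: Glass jar with cork cap, 52 mm wide, 75 mm tall, loose bystander. Origin: centre of its underside.
Mind the look-alikes: they are no part of the job. What is meant by the wedge is not blue or pink, and is the larger of those in its own colour.

How it is judged:
On the way, in this order (a step that is already met when the one before it is completed fails the run):
1. the wedge is snug under the short foot (gap below 1.5 mm) with the chest level (z of foot_ball in the frame of ramp between 0.0095 and 0.0135 m and x of foot_ball in the frame of ramp between -0.076 and 0.076 m and y of foot_ball in the frame of ramp between -0.038 and 0.038 m and angle between chest's own z axis and vertical below 0.012 rad), for 0.2 s.
2. the fingers press that corner of the lid with more than 4 N, the wedge carries it and the chest does not tip (contact force between the fingers and chest above 4 N and contact force between wedge and chest above 3 N and horizontal distance between the grasp point and corner below 0.06 m and height (world z) of the grasp point above 0.09 m and angle between chest's own z axis and vertical below 0.012 rad), for 0.2 s.
At the end, for the whole second after the job is handed in: The wedge lies flat under the short foot with less than 1.5 mm of gap between foot and slope and the foot within 38 mm of the wedge's centre line, the chest level within 0.012 rad, within 30 mm of where it stood, everything at rest (all of step 1 and angle between wedge's own z axis and vertical below 0.03 rad and height (world z) of wedge below 0.003 m and linear speed of each of chest, wedge below 0.01 m/s and distance of chest from where it was at the start of the episode below 0.03 m); the robot touches nothing.
It fails at once if the wedge was lifted off the counter (height (world z) of wedge above 0.015 m).
It fails at once if the chest was lifted or tipped over (height (world z) of chest above 0.02 m or angle between chest's own z axis and vertical above 0.15 rad).
It fails at once if the chest was shoved more than 40 mm (distance of chest from where it was at the start of the episode above 0.04 m).
It fails at once if the mug, bell or jar was disturbed (distance of any of mug, bell, jar from where it was at the start of the episode above 0.015 m).
It fails at once if the wedge was gripped hard or rammed (over 30 N from the fingers) (contact force between the fingers and wedge above 30 N).
It also fails if it takes over 61 s, if anything falls off the work surface, if the arm or the gripper's body presses on something with over 40 N, if the wrist force passes 120 N, or if a joint passes its speed limit or range.

### The arm

A 6-joint arm with a two-finger parallel gripper is mounted at the origin on the work surface. World frame = base frame: x ahead of the robot, y to its left, z up, the work surface at z = 0. Lengths are in m, angles in rad, forces in N, time in s.
With the tool pointing down it reaches from about 0.35 to 0.725 m from the base axis. Payload 4.3 kg.
Tool frame: the origin (TCP) lies midway between the tips of the shut fingers; the grasp point (between the pads) lies 19 mm behind it (r.pinch_z is the distance from the TCP to the grasp point, in m); z points along the fingers, y is the direction in which the jaws open and shut (so a half turn about z gives the same grasp; the last joint's range is limited). The gripper opens to 85 mm and grips with 20 to 120 N. Pads are 22 mm wide; open, the fingers measure 114 mm over their backs; the gripper's body (76 mm by 85 mm) begins 54 mm behind the grasp point. The pads swing forward as they close: fully open they stand 13 mm farther back than shut.
Start: joints at [-1.458, 0.377, 0.081, 1.274, 0, 1.46], TCP at [0.127, -0.561, 0.231] pointing down, gripper open.
Joint ranges: [-2.72, 2.72], [-0.84, 1.66], [-1.02, 1.22], [-1.77, 2.12], [-1.37, 1.28], [-3.14, 3.14]. Speed limits (rad/s): [2.57, 2.57, 3.14, 3.14, 3.14, 3.14].

### API

Orientations are given as a 3x3 rotation matrix whose columns are the frame's x, y, z axes.
In Python, from plant import r, viewer gives the robot as it stands.
- The arm moves only by the tool send_rows, never from a script. Its argument "commands" is a list of rows, each a list of 6 numbers: the shift along the world's x, y, z in cm, then the turn, a rotation vector about the world's x, y, z in degrees. In form: [[tx, ty, tz, rx, ry, rz], ...]. A call has exactly 10 rows; each row shifts and turns the commanded pose from where the row before left it; what a row does not reach is not made up. A row lasts 1/12 s, in which the tool goes at most 41.7 mm and 7.16 degrees, less where a joint would pass 70% of its speed; a pose out of reach is approached as far as the arm can. A call with a gripper value outside its range is refused whole. "jaw" is the opening, from 0 (shut) to 1 (fully open), set as the call begins (left out, the last holds). The fingers move at their own pace and stop on an object; "grip_force" is the grip in N (left out, the last holds). Time passes only in rows, so rows that do not move let the fingers close, or fill a call up. It gives the time, the measured TCP pose, the force and the opening at its end, in the units of the state.
- r.sense(): the state, without advancing time (a new reading comes with each control period).
- viewer.camera(name): name is "scene" or "side" or "wrist"; returns the picture (420x560x3 uint8, red, green, blue); there is no depth.
- viewer.camera_params(name): a dict with "camera_matrix" (3x3 intrinsics, pixels), "R" (3x3) and "t" (3): a world point X has camera coordinates R X + t; the wrist camera has in their place "mount" (4x4, takes a point from camera to tool coordinates, whose origin is the TCP and whose axes are the flange's). Camera axes: x right, y down, z forward; pixel columns grow to the right and rows downward; lengths in m; the calibration is good to about 2 mm. A picture is of the moment at which its call begins: read the wrist's pose just before it. camera_params takes no time and is no camera call.
- r.finish_job(): hands the job in, once; it reports no verdict.
The state is a dict: "t": time; "joint_pos": joint angles; "joint_vel": joint speeds; "tau": joint torques, N m; "tool_pos": TCP position; "tool_rot": TCP orientation; "ft_force": force on the tool from outside, world axes, zero at the start; "wrist_torque": the same for the moment, N m; "grip_width": opening from 0.0 (shut) to 1.0 (fully open).
Only numpy, scipy, OpenCV 4.12 (cv2) and the standard library are available. Lean on these libraries where they do the work, as an engineer would, in place of code of your own. Each camera call takes 0.05 s, during which the arm holds its last target. There are 200 camera calls.

## Working session

There is one attempt and no reset: what is moved stays moved. The work goes in short steps, Python scripts to look and compute and a tool call to move; the robot and the scene stay as the last step left them, time stands still between calls to the robot, and variables do not carry over. Pictures are saved under pics/ and viewed, about 8 in all and at most 12, crops included, and the job is handed in when it is done.

Besides the shell and the picture viewer there is one more tool, called after "Request:" by a JSON object that holds its "fn" and its "kwargs", one argument or row to a line. send_rows: Moves the arm, as the interface text tells. Its arguments: {"type":"object","properties":{"commands":{"type":"array"},"jaw":{"type":"number"},"grip_force":{"type":"number"}},"required":["commands"]}

```bash
mkdir -p pics; python3 - <<'E'
from plant import r, viewer
import cv2, numpy as np
for n in ["scene","side"]:
    im=viewer.camera(n); cv2.imwrite(f"pics/{n}0.png",im[:,:,::-1])
    p=viewer.camera_params(n); print(n,p["camera_matrix"],p["R"],p["t"], -p["R"].T@p["t"])
s=r.sense(); print(s["t"],s["tool_pos"],s["tool_rot"],s["ft_force"])
E
```

```text
scene [[464.72097989   0.         277.56446912]
 [  0.         464.72097989 210.54561654]
 [  0.           0.           1.        ]] [[-0.77929427  0.62651905  0.01320304]
 [ 0.42141854  0.53954115 -0.72890449]
 [-0.46379613 -0.56246709 -0.68448807]] [ 0.47119959 -0.17653052  1.41152441] [1.09625593 0.593966   0.83127646]
side [[504.49642708   0.         283.55267719]
 [  0.         504.49642708 208.15385033]
 [  0.           0.           1.        ]] [[-0.96654538 -0.25553947  0.02212701]
 [-0.15263927  0.50371337 -0.85027883]
 [ 0.20613413 -0.82521053 -0.52586719]] [0.54703524 0.19005473 1.24096324] [0.30193931 1.06811191 0.80207711]
0.1 [ 0.12699987 -0.56020479  0.23043494] [[ 9.75286986e-01  2.20941737e-01 -2.11398891e-04]
 [ 2.20941743e-01 -9.75285233e-01  1.86026490e-03]
 [ 2.04835942e-04 -1.86099899e-03 -9.99998247e-01]] [-0.24807712 -0.19165375  0.55145231]
```

View pics/scene0.png

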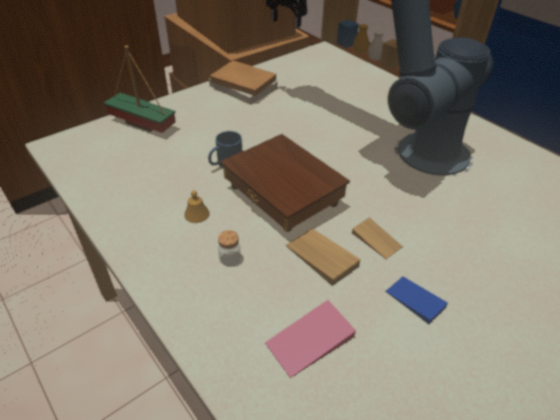

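View pics/side0.png

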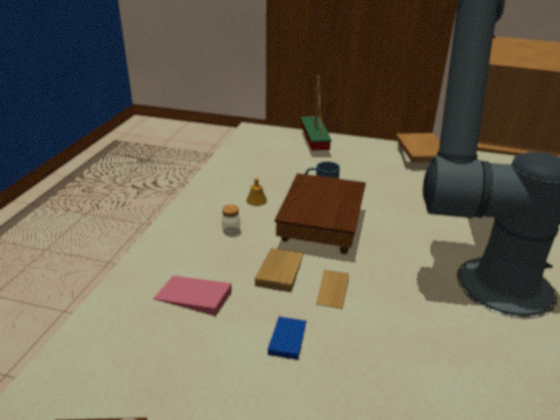

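The wedge is the ochre block at scene (323,255), side (280,268). The chest has its wheel at scene (252,197), so the short foot is near scene (290,220), side (283,238). Now measuring.

```bash
cat > h.py <<'E'
import cv2, numpy as np
from plant import r, viewer
def cast(n,uv,z,P=None):
    p=P or viewer.camera_params(n); K,R,t=p["camera_matrix"],p["R"],p["t"]
    c=-R.T@t; d=R.T@np.linalg.inv(K)@np.array([uv[0],uv[1],1.]); return c+d*(z-c[2])/d[2]
def proj(n,X,P=None):
    p=P or viewer.camera_params(n); q=p["camera_matrix"]@(p["R"]@np.asarray(X,float)+p["t"]); return q[:2]/q[2]
E
python3 - <<'E'
from h import *
for n,w,c in [("scene",(323,255),(285,175)),("side",(280,268),(325,205))]:
    im=cv2.imread(f"pics/{n}0.png"); lab=cv2.cvtColor(im,cv2.COLOR_BGR2LAB).astype(float)
    hsv=cv2.cvtColor(im,cv2.COLOR_BGR2HSV)
    for nm,q,z in (("wedge",w,0.0),("chest",c,.092)):
        print(n,nm,hsv[q[1],q[0]], hsv[q[1]+30,q[0]-60])
        if nm=="wedge": m=((hsv[...,1]>90)&(hsv[...,0]<28)&(hsv[...,2]>70)).astype(np.uint8)
        else: m=((hsv[...,1]>120)&((hsv[...,0]<15)|(hsv[...,0]>170))&(hsv[...,2]<110)).astype(np.uint8)
        k,l,st,ce=cv2.connectedComponentsWithStats(m,connectivity=4); i=l[q[1],q[0]]
        ct=max(cv2.findContours((l==i).astype(np.uint8),0,cv2.CHAIN_APPROX_NONE)[0],key=len)
        hull=cv2.convexHull(ct); a=cv2.approxPolyDP(hull,2.5,True)[:,0]
        print(" bbox",st[i]); 
        for p in a: print("  ",p,np.round(cast(n,p,0),3)[:2],np.round(cast(n,p,.026),3)[:2],np.round(cast(n,p,.092),3)[:2])
    x0,y0=(205,125) if n=="scene" else (230,165)
    crop=cv2.resize(im[y0:y0+160,x0:x0+160+30],None,fx=4,fy=4,interpolation=cv2.INTER_CUBIC)[:600]
    cv2.imwrite(f"pics/{n}0c.png",crop)
E
```

```text
scene wedge [ 17 118 156] [ 26  32 181]
 bbox [ 287  229   72   55 1913]
   [287 245] [0.591 0.02 ] [0.607 0.038] [0.647 0.084]
   [313 229] [0.505 0.018] [0.524 0.036] [0.571 0.082]
   [356 257] [0.487 0.151] [0.506 0.164] [0.555 0.2  ]
   [358 262] [0.495 0.164] [0.514 0.178] [0.561 0.212]
   [332 283] [0.586 0.171] [0.602 0.185] [0.642 0.218]
scene chest [ 11 150  95] [ 26  31 180]
 bbox [ 223  136  125   81 5174]
   [223 161] [ 0.526 -0.354] [ 0.544 -0.324] [ 0.589 -0.249]
   [282 136] [ 0.307 -0.348] [ 0.332 -0.319] [ 0.394 -0.244]
   [347 181] [ 0.303 -0.064] [ 0.328 -0.043] [0.391 0.009]
   [286 216] [ 0.529 -0.06 ] [ 0.546 -0.039] [0.592 0.013]
side wedge [ 19 152 151] [176 118 154]
 bbox [ 255  248   49   39 1300]
   [303 252] [0.51  0.008] [0.504 0.043] [0.486 0.13 ]
   [292 286] [0.505 0.15 ] [0.499 0.18 ] [0.482 0.255]
   [255 280] [0.598 0.154] [0.588 0.183] [0.564 0.259]
   [271 248] [0.597 0.015] [0.587 0.05 ] [0.563 0.136]
side chest [ 12 186  89] [ 27  49 173]
 bbox [ 276  174   89   73 4157]
   [298 174] [ 0.626 -0.418] [ 0.615 -0.37 ] [ 0.589 -0.248]
   [364 183] [ 0.402 -0.421] [ 0.398 -0.373] [ 0.39 -0.25]
   [354 231] [ 0.394 -0.13 ] [ 0.391 -0.091] [0.383 0.008]
   [340 246] [ 0.42  -0.047] [ 0.416 -0.01 ] [0.407 0.081]
   [304 239] [ 0.521 -0.051] [ 0.514 -0.014] [0.496 0.078]
   [278 224] [ 0.609 -0.102] [ 0.6   -0.064] [0.574 0.032]
   [277 215] [ 0.625 -0.148] [ 0.615 -0.108] [ 0.588 -0.008]
```

View pics/scene0c.png

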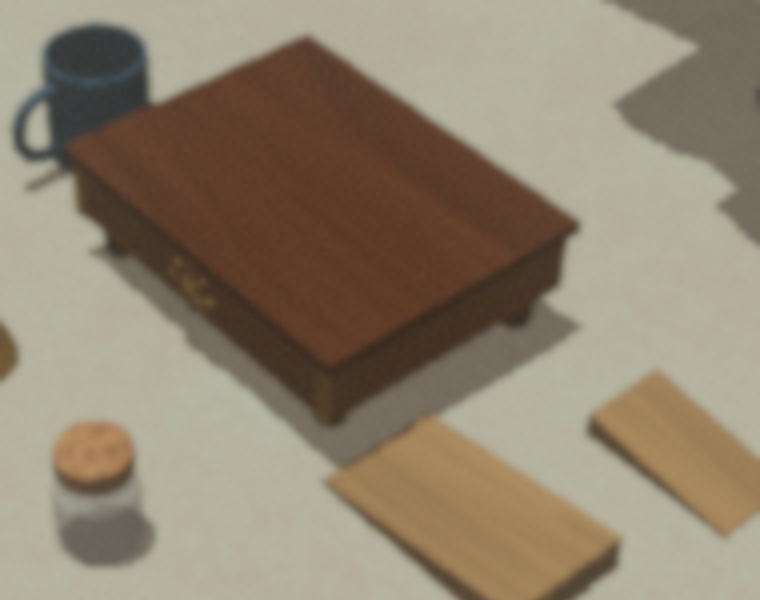

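View pics/side0c.png

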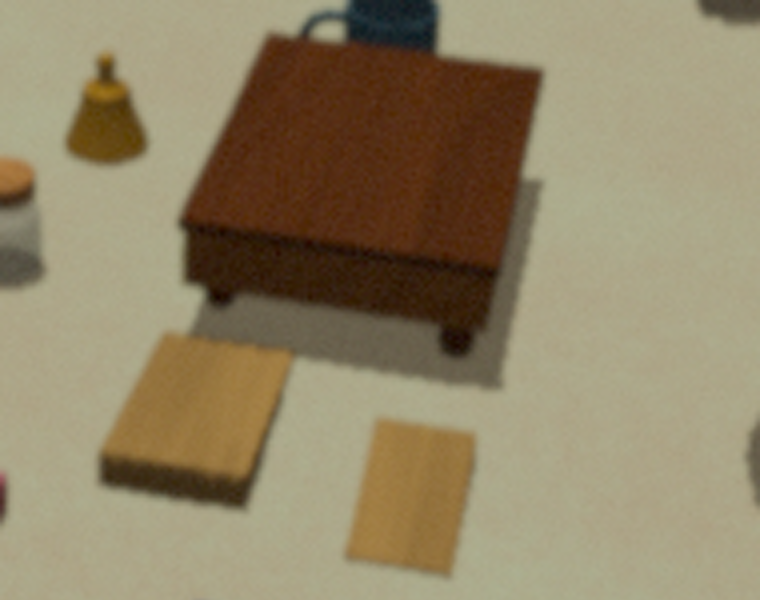

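The crops show the chest lid corners (scene crop 65,150 / 305,37 / 580,226 / 332,368; side crop 183,222 / 270,36 / 543,72 / 497,268) and the wedge: thin end by the chest and the thick end visible at side crop (103,458)–(247,480). Next I turn these into poses.

```bash
python3 - <<'E'
from h import *
S=lambda u,v:("scene",(205+u/4-.4,125+v/4-.4)); D=lambda u,v:("side",(230+u/4-.4,165+v/4-.4))
def fit(obs):
    A=np.array([o[0] for o in obs],float); W=np.array([cast(*o[1],o[2])[:2] for o in obs])
    a,b=A.mean(0),W.mean(0); H=(A-a).T@(W-b); th=np.arctan2(H[0,1]-H[1,0],H[0,0]+H[1,1])
    R=np.array([[np.cos(th),-np.sin(th)],[np.sin(th),np.cos(th)]]); t=b-R@a
    print("pose",t.round(4),np.degrees(th).round(2)); print("resid mm",((W-(A@R.T+t))*1e3).round(1).tolist()); return R,t,th
L=.092
R,t,th=fit([((.105,-.135),S(65,150),L),((-.105,-.135),S(305,37),L),((-.105,.135),S(580,226),L),((.105,.135),S(332,368),L),
 ((.105,.135),D(183,222),L),((.105,-.135),D(270,36),L),((-.105,-.135),D(543,72),L),((-.105,.135),D(497,268),L)])
foot=t+R@[.08,.11]; print("foot",foot)
# wedge: x toward thin end, y left of that
R2,t2,th2=fit([((.08,-.045),D(292,350),.003),((.08,.045),D(168,335),.003),((-.08,.045),D(103,458),.026),((-.08,-.045),D(247,480),.026),
 ((.08,-.045),S(430,417),.003),((.08,.045),S(327,482),.003),((-.08,-.045),S(620,540),.026)])
print("foot in wedge",R2.T@(foot-t2), "thick end",t2-R2@[.08,0])
for n,z in (("scene",.0),("side",.0)): print(n,proj(n,[*foot,.022]))
# short foot outlines for later
print("wedge dir",R2[:,0],"foot ang deg",np.degrees(np.arctan2(*(foot-(t2-R2@[.08,0]))[::-1])))
print("jar",cast("side",(231,214),.075),"bell",cast("side",(256,203),0))
im=viewer.camera
E
```

```text
pose [ 0.4887 -0.1186] 1.17
resid mm [[-0.1, 3.0], [3.6, 1.6], [5.0, -0.7], [-1.0, -2.1], [-5.3, -2.0], [-4.6, 2.0], [0.2, 1.8], [2.3, -3.6]]
foot [ 0.5664072  -0.00695378]
pose [0.5492 0.0979] -87.78
resid mm [[3.1, -3.1], [-3.7, 0.7], [-2.7, 0.3], [0.1, -0.9], [1.5, 2.5], [-2.6, 1.6], [4.3, -1.1]]
foot in wedge [0.10545823 0.01310296] thick end [0.54613478 0.17785822]
scene [288.07694144 227.85551764]
side [284.2396008  238.52685954]
wedge dir [ 0.03871104 -0.99925045] foot ang deg -83.74013076213174
jar [ 0.71417675 -0.00320118  0.075     ] bell [ 0.70496751 -0.19506219  0.        ]
```

Foot is at about (0.566, -0.007). The wedge is yawed -87.8°, its thin end about 25 mm short of the foot and 13 mm off line. I'll go behind the thick end with the jaws part open, giving a two-point push, turned about 4° to aim at the foot.

Request:
{"fn": "send_rows", "kwargs": {
  "commands": [
    [2.7,2.6,0,0,0,7],
    [2.7,2.6,0,0,0,7],
    [2.7,2.6,0,0,0,7],
    [2.7,2.6,0,0,0,7],
    [2.7,2.6,0,0,0,7],
    [2.7,2.6,0,0,0,7],
    [2.7,2.6,0,0,0,7],
    [2.7,2.6,0,0,0,7],
    [2.7,2.6,0,0,0,7],
    [2.7,2.6,0,0,0,7]
  ],
  "jaw": 0.4
}}

```text
t: 0.93
tool_pos: [0.3978, -0.2991, 0.231]
tool_rot: [[0.12, 0.993, -0.0], [0.993, -0.12, 0.001], [0.0, -0.0, -1.0]]
ft_force: [0.1, 0.2, 0.3]
grip_width: 0.399
```

Request:
{"fn": "send_rows", "kwargs": {
  "commands": [
    [0.8,2.6,0,0,0,1.35],
    [0.8,2.6,0,0,0,1.35],
    [0.8,2.6,0,0,0,1.35],
    [0.8,2.6,0,0,0,1.35],
    [0.8,2.6,0,0,0,1.35],
    [0.8,2.6,0,0,0,1.35],
    [0.8,2.6,0,0,0,1.35],
    [0.8,2.6,0,0,0,1.35],
    [0.8,2.6,0,0,0,1.35],
    [0.8,2.6,0,0,0,1.35]
  ]
}}

```text
t: 1.77
tool_pos: [0.4769, -0.0394, 0.231]
tool_rot: [[-0.11, 0.994, -0.001], [0.994, 0.11, 0.0], [0.0, -0.001, -1.0]]
ft_force: [0.7, -0.5, 0.9]
grip_width: 0.405
```

Request:
{"fn": "send_rows", "kwargs": {
  "commands": [
    [0.7,2.6,0,0,0,0],
    [0.7,2.6,0,0,0,0],
    [0.7,2.6,0,0,0,0],
    [0.7,2.6,0,0,0,0],
    [0.7,2.6,0,0,0,0],
    [0.7,2.6,0,0,0,0],
    [0.7,2.6,0,0,0,0],
    [0.7,2.6,0,0,0,0],
    [0.7,2.6,0,0,0,0],
    [0,0,0,0,0,0]
  ]
}}

```text
t: 2.6
tool_pos: [0.5404, 0.1972, 0.2304]
tool_rot: [[-0.114, 0.994, -0.0], [0.994, 0.114, 0.002], [0.002, -0.0, -1.0]]
ft_force: [0.2, -0.6, 0.5]
grip_width: 0.4
```

Request:
{"fn": "send_rows", "kwargs": {
  "commands": [
    [0.2,1.2,-1,0,0,0],
    [0.2,1.2,-1,0,0,0],
    [0,0,-2.5,0,0,0],
    [0,0,-2.5,0,0,0],
    [0,0,-2.5,0,0,0],
    [0,0,-2.5,0,0,0],
    [0,0,-2.5,0,0,0],
    [0,0,-2.5,0,0,0],
    [0,0,-2.5,0,0,0],
    [0,0,0,0,0,0]
  ]
}}

```text
t: 3.43
tool_pos: [0.5387, 0.2156, 0.0301]
tool_rot: [[-0.108, 0.994, -0.011], [0.994, 0.108, -0.003], [-0.002, -0.011, -1.0]]
ft_force: [-1.4, -0.2, -0.2]
grip_width: 0.4
```

```bash
python3 - <<'E'
from h import *
im=viewer.camera("scene"); im2=viewer.camera("side")
a=cv2.resize(im[150:300,235:435],None,fx=2,fy=2,interpolation=3);b=cv2.resize(im2[160:310,190:390],None,fx=2,fy=2,interpolation=3)
cv2.imwrite("pics/a1.png",np.hstack([a,b])[:,:,::-1])
E
```

```text
(no output)
```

View pics/a1.png

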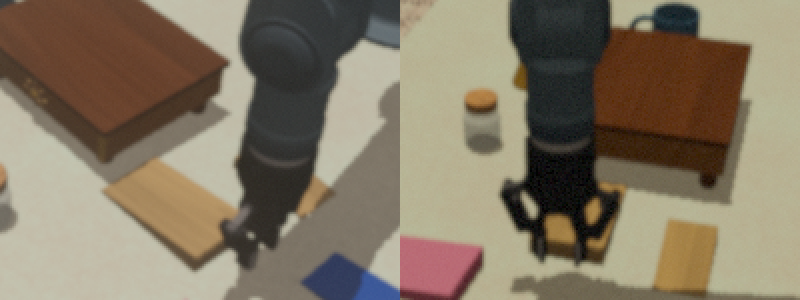

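Both fingers stand behind the thick end (side half of the picture, about (540,255) and (578,258)), clear of it. Lower and start pushing.

Request:
{"fn": "send_rows", "kwargs": {
  "commands": [
    [0,0,-0.9,0,0,0],
    [0,0,-0.8,0,0,0],
    [0.04,-0.4,0,0,0,0],
    [0.04,-0.4,0,0,0,0],
    [0.04,-0.4,0,0,0,0],
    [0.04,-0.4,0,0,0,0],
    [0.04,-0.4,0,0,0,0],
    [0.04,-0.4,0,0,0,0],
    [0,0,0,0,0,0],
    [0,0,0,0,0,0]
  ]
}}

```text
t: 4.37
tool_pos: [0.5466, 0.1929, 0.0195]
tool_rot: [[-0.108, 0.994, 0.0], [0.994, 0.108, 0.0], [0.0, 0.0, -1.0]]
ft_force: [0.2, 0.3, 0.3]
grip_width: 0.402
```

Request:
{"fn": "send_rows", "kwargs": {
  "commands": [
    [0.04,-0.3,0,0,0,0],
    [0.04,-0.3,0,0,0,0],
    [0.04,-0.3,0,0,0,0],
    [0.04,-0.3,0,0,0,0],
    [0.04,-0.3,0,0,0,0],
    [0.04,-0.3,0,0,0,0],
    [0.04,-0.3,0,0,0,0],
    [0,0,0,0,0,0],
    [0,0,0,0,0,0],
    [0,0,0,0,0,0]
  ]
}}

```text
t: 5.2
tool_pos: [0.5493, 0.172, 0.0193]
tool_rot: [[-0.109, 0.994, 0.0], [0.994, 0.109, -0.0], [-0.0, 0.0, -1.0]]
ft_force: [0.6, -0.3, -0.3]
grip_width: 0.402
```

```bash
python3 - <<'E'
from h import *
im=viewer.camera("scene"); im2=viewer.camera("side")
a=cv2.resize(im[190:300,255:385],None,fx=3,fy=3,interpolation=3);b=cv2.resize(im2[190:300,220:350],None,fx=3,fy=3,interpolation=3)
cv2.imwrite("pics/a2.png",np.hstack([a,b])[:,:,::-1])
E
```

```text
(no output)
```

View pics/a2.png

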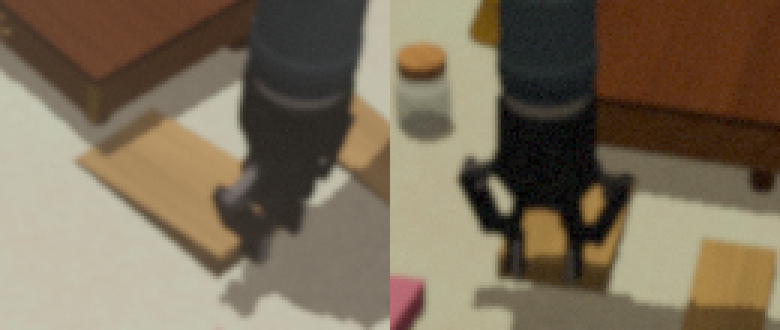

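The wedge is being pushed (thin end's left corner moved from (287,245) to about (281,243) in scene), but the tips sit near its top edge. I'll back off, lower 9 mm, and go on.

Request:
{"fn": "send_rows", "kwargs": {
  "commands": [
    [0,0.5,0,0,0,0],
    [0,0.5,0,0,0,0],
    [0,0,-0.5,0,0,0],
    [0,0,-0.4,0,0,0],
    [0,-0.5,0,0,0,0],
    [0,-0.3,0,0,0,0],
    [0,-0.2,0,0,0,0],
    [0.02,-0.2,0,0,0,0],
    [0.02,-0.2,0,0,0,0],
    [0.02,-0.2,0,0,0,0]
  ]
}}

```text
t: 6.13
tool_pos: [0.5499, 0.1659, 0.0104]
tool_rot: [[-0.109, 0.994, 0.0], [0.994, 0.109, 0.0], [0.0, 0.0, -1.0]]
ft_force: [0.5, 1.3, -1.3]
grip_width: 0.401
```

Request:
{"fn": "send_rows", "kwargs": {
  "commands": [
    [0.03,-0.2,0,0,0,0],
    [0.03,-0.2,0,0,0,0],
    [0.03,-0.2,0,0,0,0],
    [0.03,-0.2,0,0,0,0],
    [0.03,-0.2,0,0,0,0],
    [0.02,-0.2,0,0,0,0],
    [0.02,-0.2,0,0,0,0],
    [0.02,-0.2,0,0,0,0],
    [0.02,-0.2,0,0,0,0],
    [0.02,-0.2,0,0,0,0]
  ]
}}

```text
t: 6.97
tool_pos: [0.5525, 0.146, 0.0104]
tool_rot: [[-0.109, 0.994, 0.0], [0.994, 0.109, 0.0], [0.0, 0.0, -1.0]]
ft_force: [0.5, 1.1, 0.0]
grip_width: 0.399
```

```bash
python3 - <<'E'
from h import *
im=viewer.camera("scene"); im2=viewer.camera("side")
a=cv2.resize(im[190:290,255:385],None,fx=3,fy=3,interpolation=3);b=cv2.resize(im2[190:290,220:350],None,fx=3,fy=3,interpolation=3)
cv2.imwrite("pics/a3.png",np.hstack([a,b])[:,:,::-1])
E
```

```text
(no output)
```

View pics/a3.png

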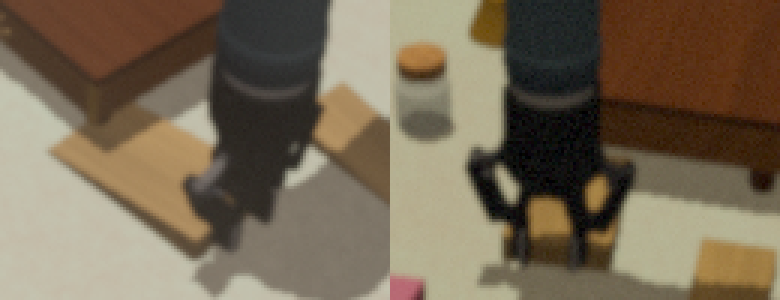

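The foot now sits over the thin end, about mid-width, with a push of about 1 N. Going on in small steps, watching the force.

Request:
{"fn": "send_rows", "kwargs": {
  "commands": [
    [0.01,-0.1,0,0,0,0],
    [0.01,-0.1,0,0,0,0],
    [0.01,-0.1,0,0,0,0],
    [0.01,-0.1,0,0,0,0],
    [0.01,-0.1,0,0,0,0],
    [0.01,-0.1,0,0,0,0],
    [0.01,-0.1,0,0,0,0],
    [0.01,-0.1,0,0,0,0],
    [0.01,-0.1,0,0,0,0],
    [0.01,-0.1,0,0,0,0]
  ]
}}

```text
t: 7.9
tool_pos: [0.5534, 0.1361, 0.0104]
tool_rot: [[-0.109, 0.994, 0.0], [0.994, 0.109, 0.0], [0.0, 0.0, -1.0]]
ft_force: [-0.1, 1.0, -0.1]
grip_width: 0.4
```

Request:
{"fn": "send_rows", "kwargs": {
  "commands": [
    [0.01,-0.05,0,0,0,0],
    [0,-0.05,0,0,0,0],
    [0.01,-0.05,0,0,0,0],
    [0,-0.05,0,0,0,0],
    [0.01,-0.05,0,0,0,0],
    [0,-0.05,0,0,0,0],
    [0.01,-0.05,0,0,0,0],
    [0,-0.05,0,0,0,0],
    [0.01,-0.05,0,0,0,0],
    [0,-0.05,0,0,0,0]
  ]
}}

```text
t: 8.73
tool_pos: [0.5539, 0.1311, 0.0103]
tool_rot: [[-0.109, 0.994, 0.0], [0.994, 0.109, -0.0], [-0.0, 0.0, -1.0]]
ft_force: [-0.4, 0.6, 0.1]
grip_width: 0.402
```

Request:
{"fn": "send_rows", "kwargs": {
  "commands": [
    [0.01,-0.05,0,0,0,0],
    [0,-0.05,0,0,0,0],
    [0.01,-0.05,0,0,0,0],
    [0,-0.05,0,0,0,0],
    [0.01,-0.05,0,0,0,0],
    [0,-0.05,0,0,0,0],
    [0.01,-0.05,0,0,0,0],
    [0,-0.05,0,0,0,0],
    [0.01,-0.05,0,0,0,0],
    [0,-0.05,0,0,0,0]
  ]
}}

```text
t: 9.57
tool_pos: [0.5544, 0.1261, 0.0103]
tool_rot: [[-0.109, 0.994, 0.0], [0.994, 0.109, -0.0], [-0.0, 0.0, -1.0]]
ft_force: [0.2, 1.1, 0.8]
grip_width: 0.403
```

Request:
{"fn": "send_rows", "kwargs": {
  "commands": [
    [0.01,-0.05,0,0,0,0],
    [0,-0.05,0,0,0,0],
    [0.01,-0.05,0,0,0,0],
    [0,-0.05,0,0,0,0],
    [0.01,-0.05,0,0,0,0],
    [0,-0.05,0,0,0,0],
    [0.01,-0.05,0,0,0,0],
    [0,-0.05,0,0,0,0],
    [0.01,-0.05,0,0,0,0],
    [0,-0.05,0,0,0,0]
  ]
}}

```text
t: 10.4
tool_pos: [0.5549, 0.1211, 0.0103]
tool_rot: [[-0.109, 0.994, 0.0], [0.994, 0.109, -0.0], [-0.0, 0.0, -1.0]]
ft_force: [-0.4, 1.4, 0.5]
grip_width: 0.394
```

Request:
{"fn": "send_rows", "kwargs": {
  "commands": [
    [0.01,-0.05,0,0,0,0],
    [0,-0.05,0,0,0,0],
    [0.01,-0.05,0,0,0,0],
    [0,-0.05,0,0,0,0],
    [0.01,-0.05,0,0,0,0],
    [0,-0.05,0,0,0,0],
    [0.01,-0.05,0,0,0,0],
    [0,-0.05,0,0,0,0],
    [0.01,-0.05,0,0,0,0],
    [0,-0.05,0,0,0,0]
  ]
}}

```text
t: 11.23
tool_pos: [0.5554, 0.1161, 0.0103]
tool_rot: [[-0.109, 0.994, 0.0], [0.994, 0.109, -0.0], [-0.0, 0.0, -1.0]]
ft_force: [0.2, 0.9, 0.9]
grip_width: 0.399
```

Request:
{"fn": "send_rows", "kwargs": {
  "commands": [
    [0.01,-0.04,0,0,0,0],
    [0,-0.04,0,0,0,0],
    [0.01,-0.04,0,0,0,0],
    [0,-0.04,0,0,0,0],
    [0.01,-0.04,0,0,0,0],
    [0,-0.04,0,0,0,0],
    [0.01,-0.04,0,0,0,0],
    [0,-0.04,0,0,0,0],
    [0,-0.04,0,0,0,0],
    [0,-0.04,0,0,0,0]
  ]
}}

```text
t: 12.07
tool_pos: [0.5558, 0.1123, 0.0103]
tool_rot: [[-0.109, 0.994, 0.0], [0.994, 0.109, 0.0], [0.0, 0.0, -1.0]]
ft_force: [0.9, 2.5, -0.6]
grip_width: 0.4
```

Request:
{"fn": "send_rows", "kwargs": {
  "commands": [
    [0,-0.03,0,0,0,0],
    [0,-0.03,0,0,0,0],
    [0,-0.03,0,0,0,0],
    [0,-0.03,0,0,0,0],
    [0,-0.03,0,0,0,0],
    [0,-0.03,0,0,0,0],
    [0,-0.03,0,0,0,0],
    [0,0,0,0,0,0],
    [0,0,0,0,0,0],
    [0,0,0,0,0,0]
  ]
}}

```text
t: 12.9
tool_pos: [0.5558, 0.1103, 0.0103]
tool_rot: [[-0.109, 0.994, 0.0], [0.994, 0.109, 0.0], [0.0, 0.0, -1.0]]
ft_force: [0.5, 4.7, 0.1]
grip_width: 0.397
```

```bash
python3 - <<'E'
from h import *
im=viewer.camera("scene"); im2=viewer.camera("side")
cv2.imwrite("pics/s1.png",im[:,:,::-1]); cv2.imwrite("pics/d1.png",im2[:,:,::-1])
a=cv2.resize(im[190:290,255:385],None,fx=3,fy=3,interpolation=3);b=cv2.resize(im2[190:290,220:350],None,fx=3,fy=3,interpolation=3)
cv2.imwrite("pics/a4.png",np.hstack([a,b])[:,:,::-1])
f=[]
for i in range(6): viewer.camera("side"); f.append(r.sense()["ft_force"])
print(np.mean(f,0),np.std(f,0))
E
```

```text
[0.10755401 3.87169519 0.36132234] [0.32947692 0.49684423 0.44562297]
```

View pics/a4.png

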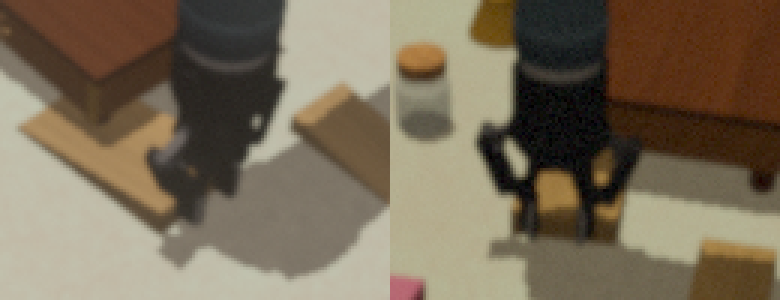

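Contact: the force has risen from about 1 to 4–5 N, with the foot well onto the ramp (scene half, about (105,120)). About 2 mm more to seat it, then I withdraw.

Request:
{"fn": "send_rows", "kwargs": {
  "commands": [
    [0,-0.03,0,0,0,0],
    [0,-0.03,0,0,0,0],
    [0,-0.03,0,0,0,0],
    [0,-0.03,0,0,0,0],
    [0,-0.03,0,0,0,0],
    [0,-0.03,0,0,0,0],
    [0,-0.03,0,0,0,0],
    [0,0,0,0,0,0],
    [0,0,0,0,0,0],
    [0,0,0,0,0,0]
  ]
}}

```text
t: 14.13
tool_pos: [0.5557, 0.1084, 0.0103]
tool_rot: [[-0.109, 0.994, 0.0], [0.994, 0.109, 0.001], [0.001, 0.0, -1.0]]
ft_force: [-0.3, 6.2, 0.6]
grip_width: 0.404
```

Request:
{"fn": "send_rows", "kwargs": {
  "commands": [
    [0,0.2,0,0,0,0],
    [0,0.8,0,0,0,0],
    [0,1.5,0,0,0,0],
    [0,2,0,0,0,0],
    [0,2,1,0,0,0],
    [0,2,3,0,0,0],
    [0,2,3,0,0,0],
    [0,0,3.5,0,0,0],
    [0,0,3.5,0,0,0],
    [0,0,3,0,0,0]
  ],
  "jaw": 0
}}

```text
t: 14.97
tool_pos: [0.5559, 0.213, 0.1826]
tool_rot: [[-0.11, 0.994, 0.002], [0.994, 0.11, -0.002], [-0.002, 0.001, -1.0]]
ft_force: [1.0, -0.4, 0.5]
grip_width: -0.001
```

Request:
{"fn": "send_rows", "kwargs": {
  "commands": [
    [0,0,0,0,0,0],
    [0,0,0,0,0,0],
    [0,0,0,0,0,0],
    [0,0,0,0,0,0],
    [0,0,0,0,0,0],
    [0,0,0,0,0,0],
    [0,0,0,0,0,0],
    [0,0,0,0,0,0],
    [0,0,0,0,0,0],
    [0,0,0,0,0,0]
  ]
}}

```text
t: 15.8
tool_pos: [0.5557, 0.2129, 0.1802]
tool_rot: [[-0.109, 0.994, -0.0], [0.994, 0.109, -0.0], [-0.0, -0.0, -1.0]]
ft_force: [-0.4, -0.8, -0.1]
grip_width: 0.002
```

```bash
python3 - <<'E'
from h import *
s=r.sense(); print(s["tool_pos"],s["ft_force"])
im=viewer.camera("scene"); im2=viewer.camera("side")
cv2.imwrite("pics/s2.png",im[:,:,::-1]); cv2.imwrite("pics/d2.png",im2[:,:,::-1])
a=cv2.resize(im[190:290,255:385],None,fx=3,fy=3,interpolation=3);b=cv2.resize(im2[190:290,220:350],None,fx=3,fy=3,interpolation=3)
cv2.imwrite("pics/a5.png",np.hstack([a,b])[:,:,::-1])
E
```

```text
[0.55574785 0.21294887 0.18022352] [-0.35469499 -0.77703636 -0.05689638]
```

View pics/a5.png

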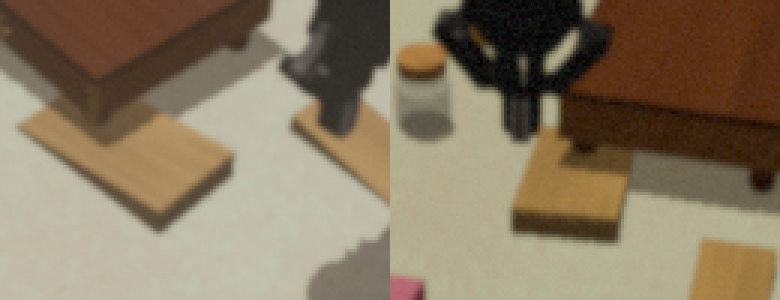

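The wedge lies flat with the foot near its centre line (side half, foot about (587,145), wedge edges about 537 and 628), and the chest corner is unmoved at scene (288,217). Now to the press point at (0.566, -0.007).

Request:
{"fn": "send_rows", "kwargs": {
  "commands": [
    [0.1,-2.2,0,0,0,0],
    [0.1,-2.2,0,0,0,0],
    [0.1,-2.2,0,0,0,0],
    [0.1,-2.2,0,0,0,0],
    [0.1,-2.2,0,0,0,0],
    [0.1,-2.2,0,0,0,0],
    [0.1,-2.2,0,0,0,0],
    [0.1,-2.2,0,0,0,0],
    [0.1,-2.2,0,0,0,0],
    [0.1,-2.2,0,0,0,0]
  ]
}}

```text
t: 16.73
tool_pos: [0.5658, -0.0081, 0.1805]
tool_rot: [[-0.109, 0.994, 0.0], [0.994, 0.109, -0.0], [-0.0, 0.0, -1.0]]
ft_force: [0.4, 0.8, 0.5]
grip_width: -0.0
```

Request:
{"fn": "send_rows", "kwargs": {
  "commands": [
    [0,0,-1,0,0,0],
    [0,0,-1.5,0,0,0],
    [0,0,-1.5,0,0,0],
    [0,0,-1.5,0,0,0],
    [0,0,-1,0,0,0],
    [0,0,-0.8,0,0,0],
    [0,0,-0.4,0,0,0],
    [0,0,-0.4,0,0,0],
    [0,0,0,0,0,0],
    [0,0,0,0,0,0]
  ]
}}

```text
t: 17.57
tool_pos: [0.5661, -0.007, 0.0997]
tool_rot: [[-0.109, 0.994, 0.001], [0.994, 0.109, -0.0], [-0.0, 0.001, -1.0]]
ft_force: [0.0, -0.3, 0.0]
grip_width: 0.0
```

Request:
{"fn": "send_rows", "kwargs": {
  "commands": [
    [0,0,-0.05,0,0,0],
    [0,0,-0.05,0,0,0],
    [0,0,-0.05,0,0,0],
    [0,0,-0.05,0,0,0],
    [0,0,-0.05,0,0,0],
    [0,0,-0.05,0,0,0],
    [0,0,-0.05,0,0,0],
    [0,0,0,0,0,0],
    [0,0,0,0,0,0],
    [0,0,0,0,0,0]
  ]
}}

```text
t: 18.4
tool_pos: [0.5658, -0.007, 0.0958]
tool_rot: [[-0.109, 0.994, 0.0], [0.994, 0.109, -0.0], [-0.0, 0.0, -1.0]]
ft_force: [-0.9, -0.5, -0.2]
grip_width: 0.0
```

Request:
{"fn": "send_rows", "kwargs": {
  "commands": [
    [0,0,-0.05,0,0,0],
    [0,0,-0.05,0,0,0],
    [0,0,-0.05,0,0,0],
    [0,0,-0.05,0,0,0],
    [0,0,-0.05,0,0,0],
    [0,0,-0.05,0,0,0],
    [0,0,-0.05,0,0,0],
    [0,0,0,0,0,0],
    [0,0,0,0,0,0],
    [0,0,0,0,0,0]
  ]
}}

```text
t: 19.23
tool_pos: [0.5658, -0.007, 0.0923]
tool_rot: [[-0.109, 0.994, 0.0], [0.994, 0.109, -0.0], [-0.0, 0.0, -1.0]]
ft_force: [1.1, 0.5, 0.1]
grip_width: -0.004
```

Request:
{"fn": "send_rows", "kwargs": {
  "commands": [
    [0,0,-0.02,0,0,0],
    [0,0,-0.02,0,0,0],
    [0,0,-0.02,0,0,0],
    [0,0,-0.02,0,0,0],
    [0,0,-0.02,0,0,0],
    [0,0,0,0,0,0],
    [0,0,0,0,0,0],
    [0,0,0,0,0,0],
    [0,0,0,0,0,0],
    [0,0,0,0,0,0]
  ]
}}

```text
t: 20.07
tool_pos: [0.5659, -0.007, 0.0917]
tool_rot: [[-0.109, 0.994, 0.001], [0.994, 0.109, -0.0], [-0.0, 0.001, -1.0]]
ft_force: [-1.1, -0.0, 5.5]
grip_width: -0.001
```

Request:
{"fn": "send_rows", "kwargs": {
  "commands": [
    [0,0,-0.02,0,0,0],
    [0,0,-0.02,0,0,0],
    [0,0,-0.02,0,0,0],
    [0,0,0,0,0,0],
    [0,0,0,0,0,0],
    [0,0,0,0,0,0],
    [0,0,0,0,0,0],
    [0,0,0,0,0,0],
    [0,0,0,0,0,0],
    [0,0,0,0,0,0]
  ]
}}

```text
t: 20.9
tool_pos: [0.566, -0.007, 0.0916]
tool_rot: [[-0.109, 0.994, 0.001], [0.994, 0.109, -0.0], [-0.0, 0.001, -1.0]]
ft_force: [-3.1, 0.1, 8.8]
grip_width: 0.001
```

8.8 N with only 0.1 mm of give. A little more for margin, hold, then lift off straight up.

Request:
{"fn": "send_rows", "kwargs": {
  "commands": [
    [0,0,-0.02,0,0,0],
    [0,0,-0.02,0,0,0],
    [0,0,0,0,0,0],
    [0,0,0,0,0,0],
    [0,0,0,0,0,0],
    [0,0,0,0,0,0],
    [0,0,0,0,0,0],
    [0,0,0,0,0,0],
    [0,0,0,0,0,0],
    [0,0,0,0,0,0]
  ]
}}

```text
t: 21.73
tool_pos: [0.566, -0.007, 0.0915]
tool_rot: [[-0.109, 0.994, 0.001], [0.994, 0.109, -0.0], [-0.0, 0.001, -1.0]]
ft_force: [-3.4, 0.5, 11.6]
grip_width: -0.001
```

Request:
{"fn": "send_rows", "kwargs": {
  "commands": [
    [0,0,0.1,0,0,0],
    [0,0,0.3,0,0,0],
    [0,0,1,0,0,0],
    [0,0,2,0,0,0],
    [0,0,3,0,0,0],
    [0,1.5,3,0,0,0],
    [0,3,3,0,0,0],
    [0,3,0,0,0,0],
    [0,3,0,0,0,0],
    [0,3,0,0,0,0]
  ]
}}

```text
t: 22.57
tool_pos: [0.5664, 0.1287, 0.2153]
tool_rot: [[-0.109, 0.994, 0.002], [0.994, 0.109, 0.0], [-0.0, 0.002, -1.0]]
ft_force: [1.6, -0.6, 0.2]
grip_width: 0.002
```

Request:
{"fn": "send_rows", "kwargs": {
  "commands": [
    [0,2,0,0,0,0],
    [0,2,0,0,0,0],
    [0,2,0,0,0,0],
    [0,0,0,0,0,0],
    [0,0,0,0,0,0],
    [0,0,0,0,0,0],
    [0,0,0,0,0,0],
    [0,0,0,0,0,0],
    [0,0,0,0,0,0],
    [0,0,0,0,0,0]
  ]
}}

```text
t: 23.4
tool_pos: [0.5658, 0.1868, 0.2139]
tool_rot: [[-0.108, 0.994, 0.0], [0.994, 0.108, -0.0], [-0.0, 0.0, -1.0]]
ft_force: [-0.3, 0.3, 0.3]
grip_width: 0.004
```

```bash
python3 - <<'E'
from h import *
s=r.sense(); print(s["t"],s["tool_pos"],s["ft_force"])
im=viewer.camera("scene"); im2=viewer.camera("side")
for n,i in (("scene",im),("side",im2)):
    o=cv2.imread("pics/s2.png" if n=="scene" else "pics/d2.png")[:,:,::-1]
    x,y=(230,130) if n=="scene" else (290,175)
    w,h=(50,60) if n=="scene" else (70,45)
    g=lambda q:cv2.cvtColor(np.ascontiguousarray(q),cv2.COLOR_RGB2GRAY)[y:y+h,x:x+w].astype(np.float32)
    o0=cv2.imread(f"pics/{n}0.png")[:,:,::-1]
    print(n,"chest shift px since push",cv2.phaseCorrelate(g(o),g(i)),"since start",cv2.phaseCorrelate(g(o0),g(i)))
a=cv2.resize(im[190:290,255:385],None,fx=3,fy=3,interpolation=3);b=cv2.resize(im2[190:290,220:350],None,fx=3,fy=3,interpolation=3)
cv2.imwrite("pics/a6.png",np.hstack([a,b])[:,:,::-1])
E
```

```text
23.4 [0.56584129 0.18679823 0.21386255] [-0.34673646  0.2962919   0.30941897]
scene chest shift px since push ((-0.0003765033449241173, -0.025152383211903384), 1.018020346323649) since start ((0.009960157463932973, 0.021175545666277884), 1.0039318904876708)
side chest shift px since push ((0.4333673529399107, 0.4976368849247841), 0.6934893437373786) since start ((0.5117649034982392, 0.5160510286343722), 0.7273325624289336)
```

View pics/a6.png

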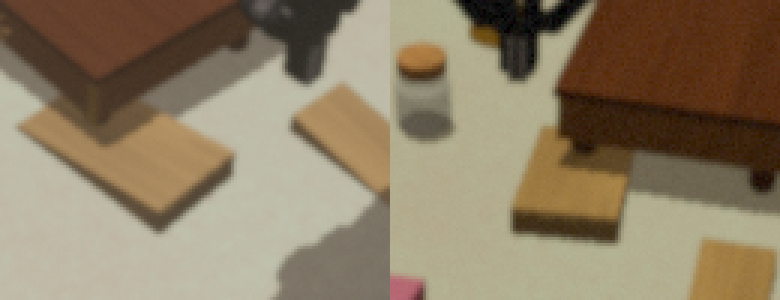

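The wedge and chest look the same as before the press, and the hand is clear. Handing in.

```bash
python3 -c "
from plant import r
print(r.finish_job())"
```

```text
the job is handed in; nothing more can be done
None
```

I pushed the wedge thin end first under the short foot, pressed on that corner of the lid, drew the hand clear and handed the job in at about 23.5 s of the 61 s. No verdict is reported.

- **Fit:** The push took about 1 N while the wedge slid freely. It rose to about 4 N at contact and held at 6 N after about 2 mm more travel. In the last picture the wedge lies flat with the foot near its centre line. The gap itself was not measured; I inferred a snug fit from the force rise.
- **Press:** I pressed on the corner up to 11.6 N. The fingertip sank only about 0.2 mm between 5.5 and 11.6 N, so I saw no sign of rocking. There was also a sideways force of about 3 N.
- **Chest position:** The scene camera shows no chest movement since the start (about 0.02 px). The side camera's shift estimate gave about 0.5 px, roughly 1 mm, but with weak correlation, perhaps because the arm was in view. The two views differ slightly, but both are far inside the 30 mm limit.
- **Not checked:** I did not measure the chest's level angle. I also did not re-measure the mug, bell and jar at the end, though the hand was not brought near them.

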